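Offer up the oval lid over the open air filter

TASK

Take the loose oval aluminium lid by its raised crown, lift it over the intake that stands in the middle of the bench, and offer it up to the open oval air filter on the other side: hold it level, each of its two holes straight above one of the two studs (either way round), its underside about 10 mm above the stud tips. I still have to look over the freshly greased seal before it is closed, so the lid must not touch the filter or its studs: finish while still holding the lid there, steady in the gripper, not put down. Keep clear of the intake and leave the filter and everything else on the bench where they are.

Things in the scene. Friction and masses are not known exactly. Their poses are not given: they have to be found in the camera images.
- lid_center (a point): loose oval lid of bare aluminium, 233 x 119 mm, 0.24 to 0.45 kg, lying flat, right way up. Flange 5 mm thick (rim 7.5). In its middle a raised oval crown 106 mm long, 52 mm wide, upright sides, flat top 39 mm above the underside: grip it across the 52 mm. This point: middle of the lid, 19.5 mm above its underside. x along its length, z up
- lid_under (a point): centre of the lid's underside; axes as lid_center. Two round holes of 18 mm go through the flange on the long centre line, 75 mm either side of the middle
- lid_hole_a (a point): centre of the lid's hole at its +x end, in the plane of the underside; axes as lid_center
- lid_hole_b (a point): centre of the lid's hole at its -x end, in the plane of the underside; axes as lid_center
- filter: open oval air filter, loose on the bench, 1.5 kg: aluminium base 238 x 124 mm, dark green pleats, black seal whose top is 90 mm up; open on top, unlike the other filters. Two upright 6 mm studs stand in it on the long centre line, 75 mm either side of the middle, tips 115 mm above the bench. Origin: middle of its underside; x along its length, z up
- filter_tips (a point): the point half-way between the two stud tips, 115 mm above the bench; axes as the filter's
- stud_a (a point): tip of the stud at the filter's +x end; axes as the filter's
- stud_b (a point): tip of the stud at the filter's -x end; axes as the filter's
- intake: fixed intake in the middle of the bench; the lid and the filter lie on either side of it, left or right by chance. Three throttle bodies in a row with upright bell mouths 91 mm wide. Origin: middle of its underside; x along the row. 320 mm long (x -160 to 160), y -46 to 81 mm, 160 mm high
- pod: bystander: small round filter, 94 mm wide, 100 mm high, beyond the intake; origin under its middle
- can: bystander: spray can, 64 mm wide, 185 mm high, beyond the intake; origin under its middle
- spanner: bystander: spanner 170 mm long, lying near the robot on the right; origin near its middle, x along it
- wing_nut_a: bystander: steel wing nut 36 mm wide, 18 mm high, lying near the robot on the left; origin under its middle
- wing_nut_b: bystander: another such wing nut
- parts_bin: bystander: yellow plastic bin 160 x 100 x 75 mm at the far left; origin under its middle
- carton: bystander: cardboard box 160 x 100 x 90 mm at the far right; origin under its middle

How it is judged (in metres and radians):
On the way, in this order (a step that is already met when the one before it is completed fails the run):
1. the lid is lifted off the bench in the gripper (height (world z) of lid_under above 0.03 m and contact force between the fingers and lid above 1 N), for 0.1 s.
2. the lid, held in the gripper, passes over the intake, its underside above the bell mouths (z of lid_under in the frame of intake above 0.162 m and y of lid_under in the frame of intake between -0.06 and 0.06 m and x of lid_under in the frame of intake between -0.22 and 0.22 m and contact force between the fingers and lid above 1 N).
At the end, for the whole second after the job is handed in: The lid is held by the fingers and by nothing else, level within 4 degrees, steady, each of its holes within 6 mm (in plan) of a different stud's axis, its underside 3 to 20 mm above the stud tips, not touching the filter; the filter stands within 10 mm of where it was (((horizontal distance between lid_hole_a and stud_a below 0.006 m and horizontal distance between lid_hole_b and stud_b below 0.006 m) or (horizontal distance between lid_hole_a and stud_b below 0.006 m and horizontal distance between lid_hole_b and stud_a below 0.006 m)) and z of lid_under in the frame of filter_tips between 0.003 and 0.02 m and angle between lid_under's own z axis and vertical below 0.07 rad and angle between filter's own z axis and vertical below 0.03 rad and linear speed of lid below 0.02 m/s and contact force between the fingers and lid above 1 N and contact force between lid and filter below 0.05 N and contact force between lid and intake below 0.05 N and distance of filter from where it was at the start of the episode below 0.01 m); the arm keeps its last pose, push and grip.
It fails at once if the lid touches the filter or its studs (contact force between lid and filter above 0.3 N).
It fails at once if the lid or the arm hits the intake (contact force between any of lid, the fingers, the arm and intake above 1 N).
It fails at once if the filter is pushed more than 10 mm (distance of filter from where it was at the start of the episode above 0.01 m).
It fails at once if another thing on the bench is moved more than 20 mm (distance of any of pod, can, spanner, wing_nut_a, wing_nut_b, parts_bin, carton from where it was at the start of the episode above 0.02 m).
It also fails if it takes over 43 s, if anything falls off the work surface, if the arm or the gripper's body presses on something with over 40 N, if the wrist force passes 120 N, or if a joint passes its speed limit or range.

ROBOT

A 7-joint arm with a two-finger parallel gripper is mounted at the origin on the work surface. World frame = base frame: x ahead of the robot, y to its left, z up, the work surface at z = 0. Lengths are in m, angles in degrees, forces in N, time in s.
With the tool pointing down it reaches from about 0.35 to 0.775 m from the base axis. Payload 3.1 kg.
Tool frame: the origin (TCP) lies on the centre line of the jaws, within the pads' length; the fingertips stand 17 mm ahead of it and the grasp point (between the pads) lies 2 mm behind it (robot.tip_reach is the distance from the TCP to the fingertips, in m); z points along the fingers, y is the direction in which the jaws open and shut (so a half turn about z gives the same grasp; the last joint's range is limited). The gripper opens to 85 mm and grips with 20 to 120 N. Pads are 22 mm wide; open, the fingers measure 114 mm over their backs; the gripper's body (76 mm by 85 mm) begins 54 mm behind the grasp point. The pads swing forward as they close: fully open they stand 13 mm farther back than shut.
Start: joints at [-77.103, 17.813, 0.802, 86.603, -0.252, 75.585, -1.558], TCP at [0.145, 0.531, 0.248] pointing down, gripper open.
Joint ranges: [-154.91, 154.91], [-16.99, 109.72], [-72.82, 74.43], [7.12, 147.25], [-82.49, 262.49], [11.32, 116.49], [-174.64, 174.64]. Speed limits (degrees/s): [159.86, 159.86, 180, 180, 180, 180, 180].

INTERFACE

Orientations are given as [roll, pitch, yaw] about the fixed x, y, z axes, in that order (R = Rz(yaw) Ry(pitch) Rx(roll)).
In Python, from station import robot, fingers, vision, workorder, recognise gives the robot as it stands. Calls block until the motion is done:
- robot.move_to(position, orientation): joint-space move of the TCP to a pose.
- robot.line_to(position, orientation=None, velocity=0.15, f_stop=None): straight line of the TCP; orientation=None keeps the orientation; velocity is the mean speed in m/s. With f_stop (N) it stops when the force on the tool has changed by that much, and returns True; else False.
- robot.move_j(angles): joint-space move.
- fingers.gripper_to(opening, force=None): opening from 0.0 (shut) to 1.0 (fully open); force is the grip in N (None keeps the last); returns when the fingers have stopped.
- robot.pause(seconds).
- robot.inverse_kinematics(position, orientation): joint angles nearest the present ones, or None.
- vision.grab_frame(name): name is "side" or "top"; returns the picture (384x512x3 uint8, red, green, blue); there is no depth.
- vision.calibration(name): a dict with "mtx" (3x3 intrinsics, pixels), "extrinsics" (4x4, takes a point from world to camera coordinates). Camera axes: x right, y up, looking along -z (the intrinsics and any distortion apply to the point x, -y, -z); pixel columns grow to the right and rows downward; lengths in m; the calibration is good to about 2 mm. A picture is of the moment at which its call begins. calibration takes no time and is no camera call.
A pose or a line that the arm cannot do raises robot.PlanningError and nothing moves.
- workorder.close_job(): hands the job in, once; it reports no verdict.
Trained networks look in the newest picture that a camera, given by its name, has taken for a name from the list of things; names that differ only in an ending like _2 or _b are one class to them, and where a whole thing is asked for, a point or a joint stands for the part that bears it (a point fixed in the world has none). Each returns a list of dicts, best first, with "p" (0 to 1); they miss things now and then, are a little off and sometimes report something else, mostly with a low value. They report only what shows in the picture. A call takes as long as a camera call.
- recognise(label, camera): "rect" ([centre column, centre row, width, height] in pixels, round what is visible of it).
Readings, each from a call of its own:
- robot.current_time_s(): time.
- robot.current_joint_positions(): joint angles.
- robot.current_dq(): joint speeds.
- robot.current_joint_torque(): joint torques, N m.
- robot.current_tool_pos(): TCP position.
- robot.current_eef_rot(): TCP orientation.
- robot.current_contact_force(): force on the tool from outside, world axes, zero at the start.
- robot.current_torque(): the same for the moment, N m.
- robot.current_finger_gap(): opening from 0.0 (shut) to 1.0 (fully open).
Only numpy, scipy, OpenCV 4.12 (cv2) and the standard library are available. Lean on these libraries where they do the work, as an engineer would, in place of code of your own. Each camera call takes 0.05 s, during which the arm holds its last target.

## Working session

There is one attempt and no reset: what is moved stays moved. The work goes in short steps, each a Python script; the robot and the scene stay as the last script left them, time stands still between calls to the robot, and variables do not carry over. Pictures are saved under pics/ and viewed, and the job is handed in when it is done.

```bash
ls; mkdir -p pics; python3 - <<'E'
from station import robot, fingers, vision, workorder, recognise
import cv2
for c in("side","top"):
    im=vision.grab_frame(c); cv2.imwrite(f"pics/{c}0.png",im[:,:,::-1])
    k=vision.calibration(c); print(c,k)
    for n in["lid_center","lid_hole_a","filter","stud_a","filter_tips","intake"]:
        print(n,[(round(d["p"],2),[round(x,1) for x in d["rect"]]) for d in recognise(n,c)][:4])
print(robot.current_time_s(),robot.current_tool_pos(),robot.current_eef_rot(),robot.tip_reach)
E
```

```text
pics
side {'mtx': array([[475.4159496 ,   0.        , 249.23427459],
       [  0.        , 475.4159496 , 187.57134595],
       [  0.        ,   0.        ,   1.        ]]), 'extrinsics': array([[-0.99322232, -0.11559826,  0.01210213,  0.56113716],
       [ 0.08276669, -0.63032056,  0.7719104 , -0.0985586 ],
       [-0.08160328,  0.7676803 ,  0.63561613, -1.78405177],
       [ 0.        ,  0.        ,  0.        ,  1.        ]])}
lid_center [(0.92, [242.0, 257.5, 63.4, 31.6]), (0.67, [304.1, 119.7, 37.1, 26.0])]
lid_hole_a [(0.62, [240.8, 255.6, 64.3, 30.4])]
filter [(0.74, [263.4, 154.6, 49.1, 38.3])]
stud_a [(0.88, [262.9, 152.6, 53.8, 33.1])]
filter_tips []
intake [(0.96, [262.9, 181.8, 86.6, 51.9]), (0.17, [242.8, 258.2, 67.6, 33.6])]
top {'mtx': array([[382.29180578,   0.        , 248.00757718],
       [  0.        , 382.29180578, 191.22470233],
       [  0.        ,   0.        ,   1.        ]]), 'extrinsics': array([[ 0.0051984 , -0.99997722, -0.00430615,  0.03315122],
       [ 0.98959882,  0.00452528,  0.1437835 , -0.56512936],
       [-0.14376074, -0.0050088 ,  0.9895998 , -1.41551315],
       [ 0.        ,  0.        ,  0.        ,  1.        ]])}
lid_center [(0.59, [183.8, 194.3, 38.7, 63.6])]
lid_hole_a [(0.8, [183.1, 193.8, 35.3, 59.7])]
filter [(0.92, [327.4, 199.1, 55.1, 61.3])]
stud_a [(0.97, [325.4, 201.4, 48.8, 52.5])]
filter_tips [(0.91, [329.5, 200.7, 51.0, 62.0]), (0.62, [182.4, 196.1, 39.9, 64.8])]
intake [(0.7, [257.0, 208.4, 33.6, 85.3])]
0.7 [0.14498533 0.5305791  0.24834224] [ 1.79993882e+02 -6.15559401e-04  1.64713876e+02] 0.017
```

```bash
python3 - <<'E'
import cv2
a=cv2.imread("pics/side0.png");b=cv2.imread("pics/top0.png")
cv2.imwrite("pics/s1.png",cv2.resize(a[90:300,150:390],None,fx=3.2,fy=2.8,interpolation=cv2.INTER_CUBIC))
cv2.imwrite("pics/t1.png",cv2.resize(b[120:280,150:370],None,fx=3.6,fy=3.6,interpolation=cv2.INTER_CUBIC))
E
```

```text
(no output)
```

View pics/side0.png

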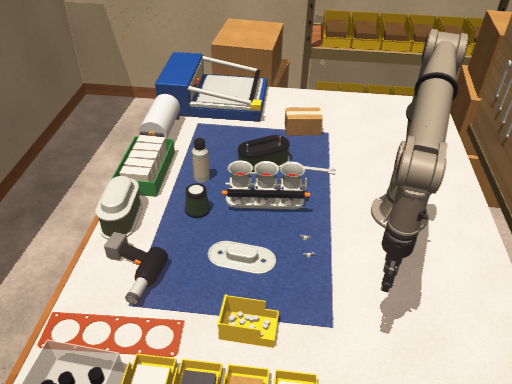

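View pics/top0.png

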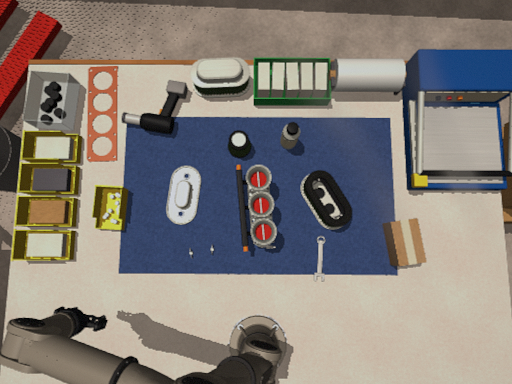

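```bash
sleep 1
```

```text
(no output)
```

View pics/s1.png

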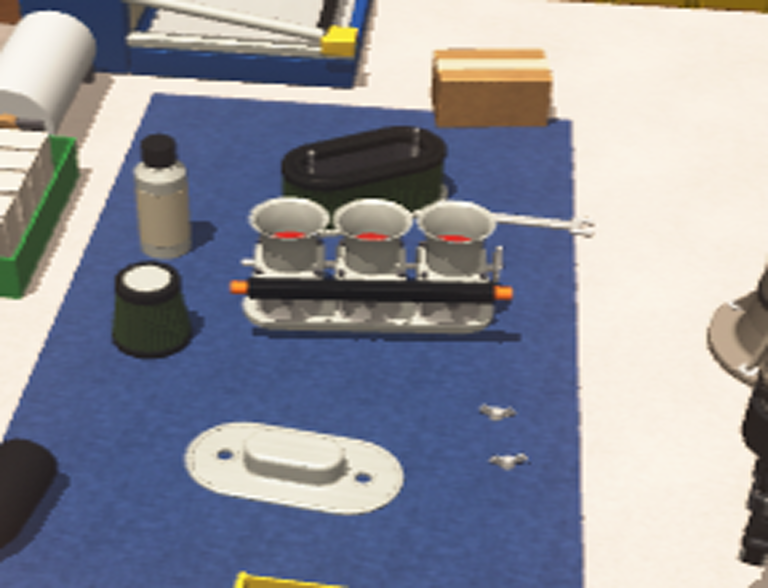

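View pics/t1.png

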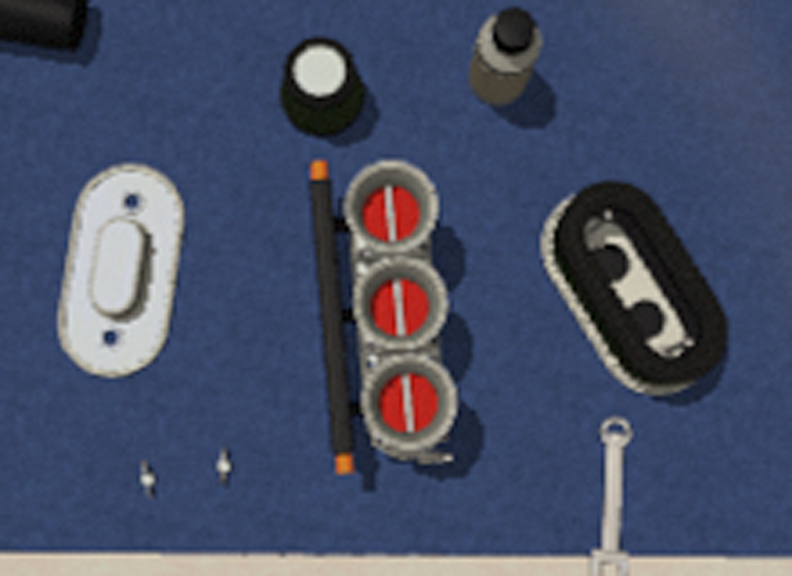

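```bash
python3 - <<'E'
from station import vision,robot
import cv2,numpy as np
for c in("side","top"):
    m=np.mean([vision.grab_frame(c).astype(float) for _ in range(6)],0)
    np.save(f"{c}_avg.npy",m)
    b=m.astype(np.uint8)[:,:,::-1]
    r=dict(side=[(230,125,60,50),(205,240,75,36)],top=[(295,165,64,66),(160,160,48,70)])[c]
    for i,(x,y,w,h) in enumerate(r):
        f=min(790/w,590/h); f=int(f)
        g=cv2.resize(b[y:y+h,x:x+w],None,fx=f,fy=f,interpolation=cv2.INTER_NEAREST)
        for q in range(0,w,5): cv2.putText(g,str(x+q),(q*f,8),0,.3,(0,255,255),1)
        for q in range(0,h,5): cv2.putText(g,str(y+q),(0,q*f+f//2+4),0,.3,(0,255,255),1)
        cv2.imwrite(f"pics/z_{c}{i}.png",g)
print(robot.current_time_s())
E
```

```text
1.3
```

View pics/z_side0.png

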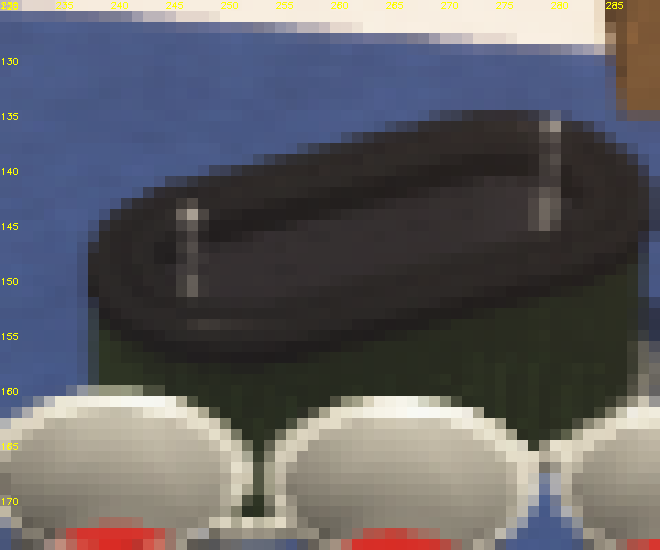

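View pics/z_top0.png

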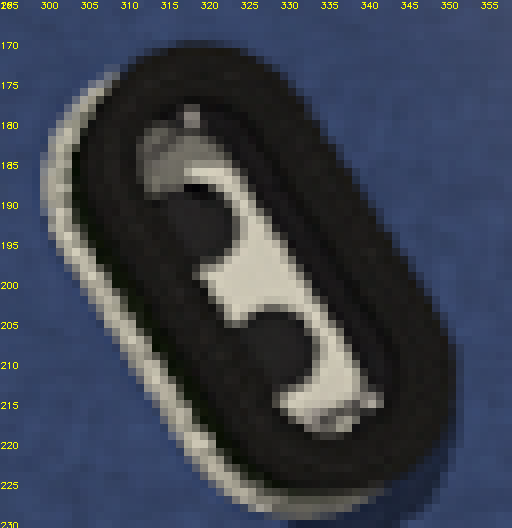

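View pics/z_side1.png

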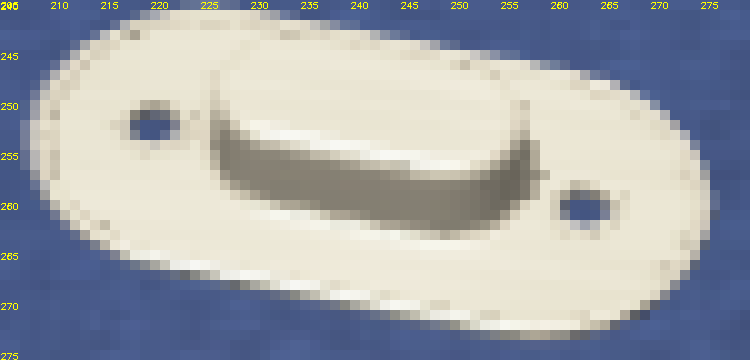

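View pics/z_top1.png

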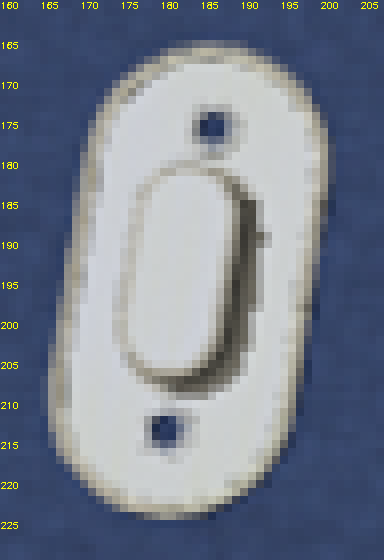

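```bash
python3 - <<'E'
import numpy as np
s=np.load("side_avg.npy").mean(2);t=np.load("top_avg.npy").mean(2)
np.set_printoptions(linewidth=200,precision=0,suppress=True)
print("side L cols 242-250 rows 140-153");print(s[140:153,242:251])
print("side R cols 274-283 rows132-147");print(s[132:147,274:284])
print("top far cols 312-323 rows 174-184");print(t[174:184,312:324])
print("top near cols 332-346 rows 208-221");print(t[208:221,332:347])
E
```

```text
side L cols 242-250 rows 140-153
[[104. 103. 100. 100. 100.  99.  92.  73.  70.]
 [100. 101.  94.  72.  69.  57.  48.  45.  44.]
 [ 94.  66.  48.  45.  43.  39.  42.  41.  44.]
 [ 48.  44.  41.  41.  55.  74.  42.  42.  43.]
 [ 41.  40.  42.  46. 102. 158.  71.  41.  37.]
 [ 39.  41.  43.  45.  67.  90.  48.  33.  33.]
 [ 41.  42.  41.  37.  48.  68.  38.  32.  33.]
 [ 42.  41.  35.  34.  56.  78.  48.  43.  47.]
 [ 43.  41.  34.  32.  48.  68.  56.  50.  50.]
 [ 38.  42.  40.  44.  60.  67.  50.  51.  51.]
 [ 38.  42.  42.  42.  63.  94.  55.  51.  50.]
 [ 36.  38.  42.  42.  64.  93.  56.  50.  50.]
 [ 41.  39.  38.  38.  42.  47.  44.  45.  46.]]
side R cols 274-283 rows132-147
[[101. 101. 100. 100. 101. 102. 101. 101. 102. 103.]
 [100. 100.  98.  98. 101. 102. 100.  99. 101. 103.]
 [ 99.  99.  97.  97.  98.  99. 100. 100. 102. 103.]
 [ 51.  50.  50.  53.  60.  77. 106.  88. 100. 103.]
 [ 47.  48.  48.  55.  54.  99. 142.  55.  54.  69.]
 [ 44.  44.  45.  46.  50.  69.  81.  46.  45.  46.]
 [ 42.  42.  42.  43.  45.  55.  66.  46.  43.  41.]
 [ 35.  35.  35.  36.  40.  61.  78.  4
[... 1400 characters left out ...]
 46. 109. 170. 192. 189. 190. 193. 162.  80.  21.  25.  23.  19.  23.  27.]
 [126. 171. 193. 189. 190. 191. 194. 160.  86.  49.  34.  22.  19.  24.  28.]
 [201. 195. 191. 190. 191. 186. 181. 145. 118. 125.  75.  20.  21.  28.  27.]
 [193. 185. 183. 179. 175. 145. 110.  75. 129. 164. 100.  17.  22.  26.  25.]
 [172. 159. 146. 125.  94.  75.  87.  66.  44.  47.  18.  19.  24.  26.  25.]
 [122. 151. 121.  70.  84. 128. 148. 103.  23.  21.  20.  21.  26.  26.  28.]
 [ 17.  94. 116.  94.  99. 147. 131.  18.  22.  23.  26.  25.  27.  26.  29.]
 [ 24.  18.  39.  56.  56.  45.  26.  20.  22.  26.  26.  26.  25.  27.  27.]
 [ 26.  24.  24.  21.  23.  24.  24.  26.  26.  26.  24.  26.  28.  29.  28.]]
```

```bash
cat > geo.py <<'E'
import numpy as np
from scipy.optimize import least_squares
from station import vision
OFF=0.5
C={c:vision.calibration(c) for c in("side","top")}
def proj(c,P):
    P=np.atleast_2d(P); E=C[c]["extrinsics"]; p=P@E[:3,:3].T+E[:3,3]
    q=np.c_[p[:,0],-p[:,1],-p[:,2]]@C[c]["mtx"].T
    return q[:,:2]/q[:,2:]          # continuous px coords
def tri(ps,pt,off=None):
    off=OFF if off is None else off
    f=lambda X:np.r_[proj("side",X)[0]-off-ps,proj("top",X)[0]-off-pt]
    r=least_squares(f,[.55,0,.1]); return r.x,r.fun
def plane(c,p,z,off=None):
    off=OFF if off is None else off
    f=lambda X:proj(c,[X[0],X[1],z])[0]-off-p
    return least_squares(f,[.55,0]).x
E
python3 - <<'E'
from geo import *
np.set_printoptions(precision=4,suppress=True)
s=np.load("side_avg.npy").mean(2);t=np.load("top_avg.npy").mean(2)
def blob(im,x,y,r,k=1):
    # darkness centroid vs local background
    w=im[y-r:y+r+1,x-r:x+r+1]; b=np.median(w); a=np.clip(b-15-w,0,None)
    yy,xx=np.mgrid[y-r:y+r+1,x-r:x+r+1]; return np.array([(a*xx).sum(),(a*yy).sum()])/a.sum()
hs=[blob(s,219,252,4),blob(s,262,260,4)]
ht=[blob(t,186,175,4),blob(t,180,213,4)]
print(hs,ht)
st=[((246.8,144.0),(318.5,179.1)),((279.6,135.8),(341.0,214.6))]
for off in(0,.5):
    print("off",off)
    R=[]
    for a,b in list(zip(hs,ht))+st:
        X,f=tri(np.array(a),np.array(b),off); R.append(X); print(X,f)
    for i in(0,2):
        d=R[i]-R[i+1]; print("mid",(R[i]+R[i+1])/2,"len",np.linalg.norm(d),"yaw",np.degrees(np.arctan2(d[1],d[0])))
    for c,h,z in(("side",hs,.0025),("top",ht,.0025),("side",[x[0] for x in st],.115),("top",[x[1] for x in st],.115)):
        Q=[plane(c,np.array(p),z,off) for p in h]; d=Q[0]-Q[1]; print(c,z,"mid",(Q[0]+Q[1])/2,np.linalg.norm(d),np.degrees(np.arctan2(d[1],d[0])))
E
```

```text
[array([219.8081, 251.8681]), array([262.338, 259.797])] [array([186.1039, 175.6233]), array([180.3563, 213.0011])]
off 0
[0.6324 0.2798 0.0046] [ 0.2666  0.0625  0.0043 -0.3163]
[0.4851 0.2978 0.0053] [ 0.3199  0.0536  0.0134 -0.375 ]
[ 0.6011 -0.2205  0.1122] [ 0.2188  0.0506  0.0029 -0.2009]
[ 0.4724 -0.2983  0.1125] [ 0.315   0.0548  0.0092 -0.275 ]
mid [0.5587 0.2888 0.005 ] len 0.14833024970486253 yaw -6.949343817977007
mid [ 0.5367 -0.2594  0.1123] len 0.15036609697813863 yaw 31.17115820768201
side 0.0025 mid [0.56   0.2864] 0.14834966801725658 -6.7449663127210355
top 0.0025 mid [0.5577 0.2892] 0.148693057341195 -7.001579218494586
side 0.115 mid [ 0.5376 -0.2557] 0.14984414708015492 31.39417103162634
top 0.115 mid [ 0.5355 -0.2588] 0.15026391692654337 31.137775680951925
off 0.5
[0.631  0.2784 0.0009] [ 0.2537  0.0592  0.0042 -0.3009]
[0.4835 0.2964 0.0016] [ 0.3123  0.052   0.0132 -0.3661]
[ 0.5996 -0.223   0.1083] [ 0.1329  0.0306  0.0018 -0.1221]
[ 0.4707 -0.301   0.1085] [ 0.223   0.0386  0.0066 -0.1947]
mid [0.5572 0.2874 0.0012] len 0.14863254162832795 yaw -6.959297454656105
mid [ 0.5351 -0.262   0.1084] len 0.1507283209377478 yaw 31.174895101046246
side 0.0025 mid [0.5581 0.2885] 0.14815647102027554 -6.734073593861751
top 0.0025 mid [0.5557 0.2872] 0.14863990395806456 -7.013773395705422
side 0.115 mid [ 0.5352 -0.2523] 0.14963647461612992 31.354173030870676
top 0.115 mid [ 0.5337 -0.2606] 0.15020096995124896 31.134819056290127
```

```bash
python3 - <<'E'
from geo import *
from station import robot
np.set_printoptions(precision=1,suppress=True)
for px,z,n in(((290,132),.17,"can"),((239,144),.1,"pod"),((260,178),.16,"b1"),((264,232),.16,"b3")):
    print(n,plane("top",np.array(px),z,0).round(3))
for y,yf in((-6.95,31.2),(173.05,-148.8)):
    for P,w in(((.5587,.2888,.029),y),((.5587,.2888,.25),y),((.537,.02,.25),(y+(38.15/2))),((.5367,-.2594,.25),yf),((.5367,-.2594,.154),yf)):
        j=robot.inverse_kinematics(P,[180,0,(w+180)%360-180]); print(P,w,j if j is None else np.array(j))
E
```

```text
can [ 0.8 -0.1]
pod [0.7 0.1]
b1 [ 0.6 -0. ]
b3 [ 0.4 -0. ]
(0.5587, 0.2888, 0.029) -6.95 [ -51.6   42.2   35.4   89.2  -27.4   57.6 -105.2]
(0.5587, 0.2888, 0.25) -6.95 [ -52.9   30.8   39.4   73.8  -19.2   81.9 -111.8]
(0.537, 0.02, 0.25) 12.125 [-39.2  20.3  47.4  89.7 -15.2  76.7 -67.9]
(0.5367, -0.2594, 0.25) 31.2 [ -5.4  27.9  45.4  80.  -19.7  80.3 -18.9]
(0.5367, -0.2594, 0.154) 31.2 [ -8.9  34.2  50.7  88.5 -27.5  70.5 -12.6]
(0.5587, 0.2888, 0.029) 173.05 [-37.9  38.4  13.6  88.6 -10.4  54.3  62. ]
(0.5587, 0.2888, 0.25) 173.05 [-38.9  27.6  15.9  73.2  -7.4  80.2  59.5]
(0.537, 0.02, 0.25) 192.125 [-33.2  18.6  38.6  89.5 -11.8  76.1 108.9]
(0.5367, -0.2594, 0.25) -148.8 [-16.9  37.6  70.7  80.4 -35.3  86.2 173.1]
(0.5367, -0.2594, 0.154) -148.8 [-14.8  39.6  63.   88.7 -36.2  74.3 174.1]
```

```bash
python3 - <<'E'
from geo import *
from station import robot,fingers
import cv2
fingers.gripper_to(1.0,60)
O=[180,0,-6.95]
robot.move_to([.5587,.2888,.2],O)
robot.line_to([.5587,.2888,.08],O,velocity=.12)
print(robot.current_time_s(),robot.current_tool_pos(),robot.current_eef_rot(),robot.current_contact_force())
for c,(x,y,w,h) in dict(side=(190,160,110,120),top=(140,140,100,100)).items():
    b=vision.grab_frame(c)[:,:,::-1]; f=5
    cv2.imwrite(f"pics/ap_{c}.png",cv2.resize(b[y:y+h,x:x+w],None,fx=f,fy=f,interpolation=cv2.INTER_CUBIC))
E
```

```text
4.425 [0.55949908 0.28903328 0.0810026 ] [-1.79941023e+02 -9.92347824e-02 -6.94621199e+00] [0.74172056 0.42109379 0.5830342 ]
```

View pics/ap_side.png

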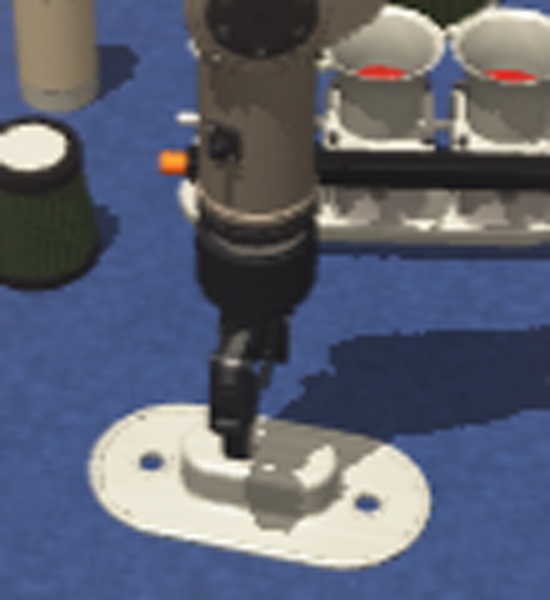

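View pics/ap_top.png

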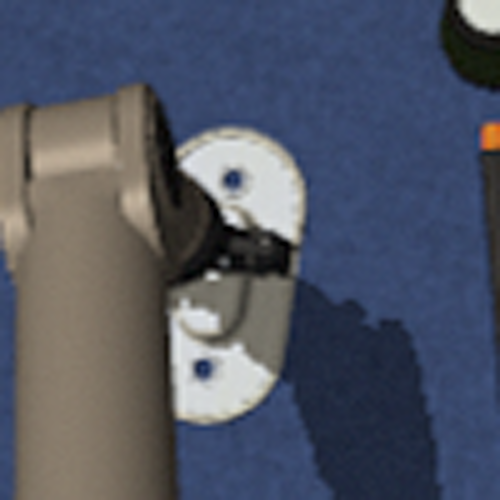

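```bash
python3 - <<'E'
from geo import *
a=np.radians(-6.95);u=np.array([-np.sin(a),np.cos(a),0])
for z in(.064,.077): 
  for s in(.0425,-.0425,.057,-.057):
    P=np.array([.5595,.289,z])+s*u; print(z,s,proj("side",P),proj("top",P))
print(proj("side",[.5587,.2888,.039]))
E
```

```text
0.064 0.0425 [[237.71781588 252.96791302]] [[169.3201948  190.06819472]]
0.064 -0.0425 [[244.11500122 234.79518828]] [[191.7087494  192.88364182]]
0.064 0.057 [[236.57295105 256.22017356]] [[165.50689269 189.58865727]]
0.064 -0.057 [[245.15555905 231.83923654]] [[195.53390587 193.36467   ]]
0.077 0.0425 [[237.70447908 250.19743809]] [[168.59333715 189.55527102]]
0.077 -0.0425 [[244.13542743 232.04166394]] [[191.18371769 192.39553423]]
0.077 0.057 [[236.55327832 253.4474939 ]] [[164.74571334 189.07151359]]
0.077 -0.057 [[245.18121405 229.08921205]] [[195.04341101 192.88080915]]
[[241.21964326 248.90684293]]
```

```bash
python3 - <<'E'
from geo import *
from station import robot,fingers
O=[180,0,-6.95]
print(robot.line_to([.5587,.2888,.029],O,velocity=.08,f_stop=10))
print(robot.current_tool_pos(),robot.current_contact_force())
fingers.gripper_to(0.0,70)
print("gap",robot.current_finger_gap(),robot.current_tool_pos(),robot.current_contact_force())
robot.line_to([.5587,.2888,.06],O,velocity=.05)
robot.pause(.3)
print("gap",robot.current_finger_gap(),robot.current_tool_pos(),robot.current_contact_force(),robot.current_time_s())
import cv2
for c,(x,y,w,h) in dict(side=(190,160,110,120),top=(140,140,100,100)).items():
    b=vision.grab_frame(c)[:,:,::-1]; f=5
    cv2.imwrite(f"pics/li_{c}.png",cv2.resize(b[y:y+h,x:x+w],None,fx=f,fy=f,interpolation=cv2.INTER_CUBIC))
E
```

```text
False
[0.55907423 0.28877537 0.02914348] [0.04382149 0.17740782 1.32215066]
gap 0.586965505897889 [0.55955589 0.28918282 0.0300425 ] [-0.09388311  0.04084833  3.64459692]
gap 0.591670139672715 [0.55851848 0.28868913 0.05966735] [-0.44285921 -0.56997866 -3.12942743] 6.7917
```

View pics/li_side.png

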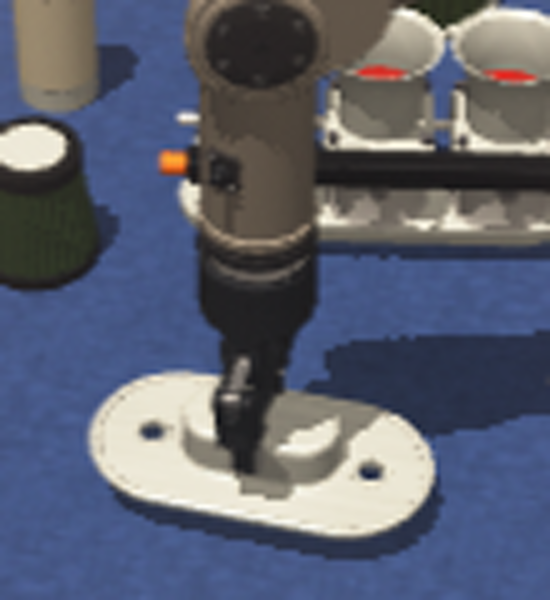

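```bash
python3 - <<'E'
from geo import *
from station import robot,fingers
import cv2
robot.line_to([.5587,.2888,.26],[180,0,-6.95],velocity=.12)
robot.line_to([.53,.02,.26],[180,0,12],velocity=.12)
print(robot.current_finger_gap(),robot.current_tool_pos(),robot.current_eef_rot(),robot.current_time_s())
robot.line_to([.5367,-.2594,.26],[180,0,31.2],velocity=.12)
robot.pause(.4)
print(robot.current_finger_gap(),robot.current_tool_pos(),robot.current_eef_rot(),robot.current_contact_force(),robot.current_time_s())
for c,(x,y,w,h) in dict(side=(200,70,120,110),top=(280,130,120,110)).items():
    m=np.mean([vision.grab_frame(c).astype(float) for _ in range(3)],0); np.save(f"{c}_hi.npy",m)
    b=m.astype(np.uint8)[:,:,::-1]; f=5
    cv2.imwrite(f"pics/hi_{c}.png",cv2.resize(b[y:y+h,x:x+w],None,fx=f,fy=f,interpolation=cv2.INTER_NEAREST))
E
```

```text
0.5907909825717964 [0.5300606  0.02070852 0.25987567] [-1.79989228e+02  7.21453305e-03  1.20664834e+01] 11.1083
0.5936916861306798 [ 0.53673178 -0.25933106  0.26005353] [ 1.79997158e+02 -5.20362584e-03  3.12067211e+01] [-0.115485   -0.06280129 -2.96546258] 13.9833
```

View pics/hi_side.png

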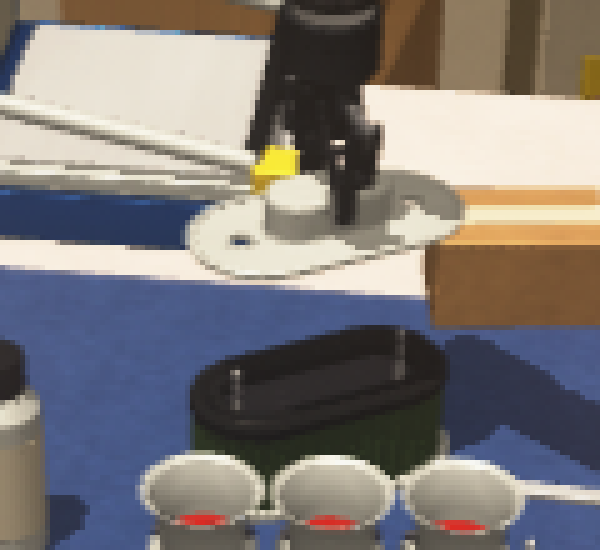

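View pics/hi_top.png

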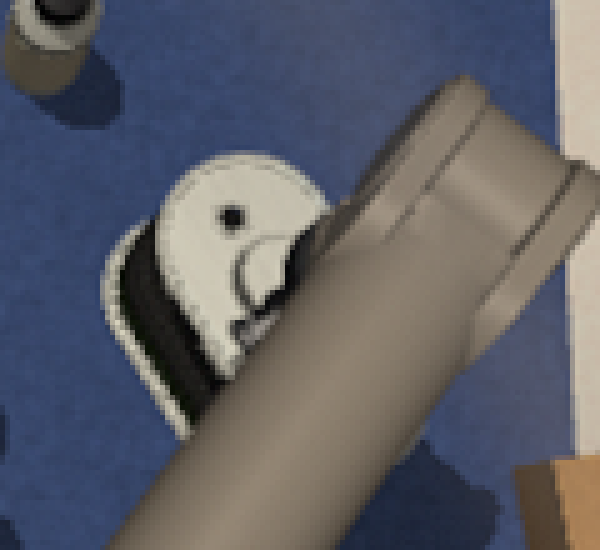

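```bash
cat > snap.py <<'E'
from geo import *
import cv2
def snap(tag,R=dict(side=(210,100,100,80),top=(285,150,90,90)),n=4):
    for c,(x,y,w,h) in R.items():
        m=np.mean([vision.grab_frame(c).astype(float) for _ in range(n)],0); np.save(f"{c}_{tag}.npy",m)
        f=int(min(790/w,590/h)); g=cv2.resize(m.astype(np.uint8)[y:y+h,x:x+w,::-1],None,fx=f,fy=f,interpolation=cv2.INTER_NEAREST)
        for q in range(0,w,10): cv2.putText(g,str(x+q),(q*f,8),0,.3,(0,255,255),1)
        for q in range(0,h,10): cv2.putText(g,str(y+q),(0,q*f+f//2+4),0,.3,(0,255,255),1)
        cv2.imwrite(f"pics/{tag}_{c}.png",g)
E
python3 - <<'E'
from snap import *
from station import robot
robot.line_to([.5367,-.2594,.18],[180,0,31.2],velocity=.08)
robot.pause(.4); snap("mid")
print(robot.current_tool_pos(),robot.current_eef_rot(),robot.current_time_s())
E
```

```text
[ 0.5366746  -0.25938604  0.17997561] [-1.79995993e+02  5.85759888e-04  3.11975562e+01] 16.2333
```

View pics/mid_side.png

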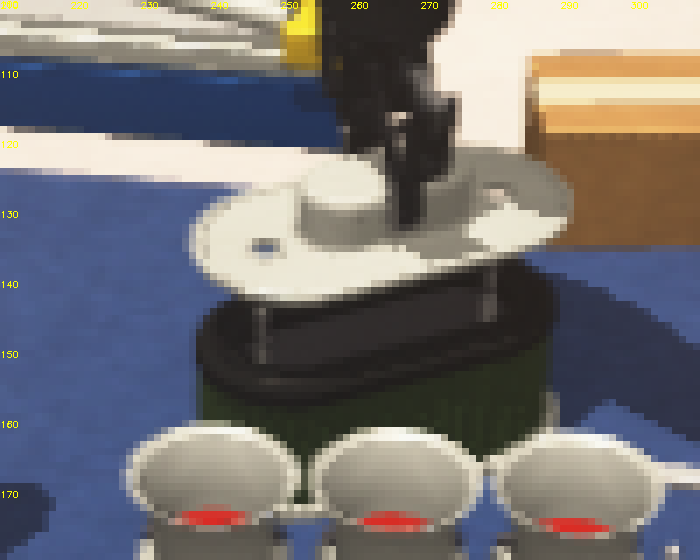

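View pics/mid_top.png

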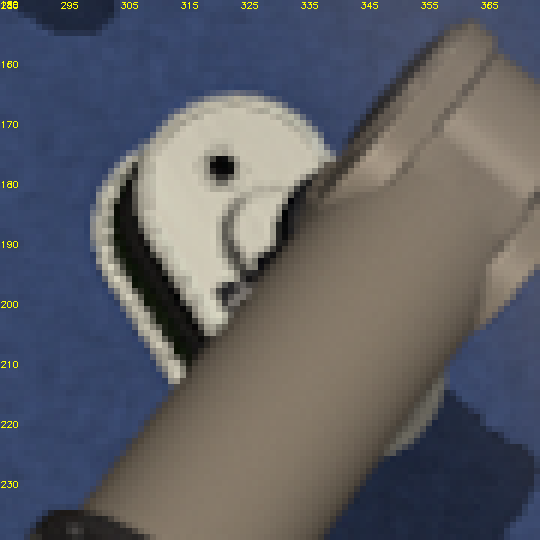

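```bash
python3 - <<'E'
from geo import *
np.set_printoptions(precision=4,suppress=True,linewidth=220)
s=np.load("side_mid.npy").mean(2);t=np.load("top_mid.npy").mean(2)
def blob(im,x,y,r):
    w=im[y-r:y+r+1,x-r:x+r+1]; b=np.median(w); a=np.clip(b-15-w,0,None)
    yy,xx=np.mgrid[y-r:y+r+1,x-r:x+r+1]; return np.array([(a*xx).sum(),(a*yy).sum()])/a.sum()
hs=blob(s,247,134,4); ht=blob(t,320,177,4); print(hs,ht)
X,f=tri(hs,ht,0); print("holeA",X,f)
print("plane .1535 top",plane("top",ht,.1535,0),"side",plane("side",hs,.1535,0))
a=np.radians(31.2); u=np.array([np.cos(a),np.sin(a),0]); m=np.array([.5367,-.2594,.1535])
for k in(1,-1): print("expected",m+k*.075*u,proj("side",m+k*.075*u),proj("top",m+k*.075*u))
print(s[122:134,272:290].round(0))
# same in-hand before lift
E
```

```text
[247.4843 134.7671] [321.4928 177.5143]
holeA [ 0.5991 -0.2234  0.155 ] [ 0.2111  0.0494  0.0026 -0.1905]
plane .1535 top [ 0.5987 -0.2236] side [ 0.6002 -0.2259]
expected [ 0.6009 -0.2205  0.1535] [[247.1652 135.4889]] [[320.6058 176.8993]]
expected [ 0.4725 -0.2983  0.1535] [[280.408 127.467]] [[343.7759 213.2921]]
[[ 36.  41.  80. 130. 130. 128. 127. 127. 127. 128. 129. 130. 124. 104.  81.  79.  89.  90.]
 [ 41.  48.  91. 129. 129. 125. 128. 129. 128. 128. 127. 127. 126. 121. 120. 116.  95.  88.]
 [ 39.  58. 109. 132. 126. 120. 128. 128. 127. 127. 128. 127. 127. 127. 124. 119. 118. 103.]
 [ 78.  98. 137. 127. 116. 112. 128. 129. 130. 130. 130. 129. 129. 129. 128. 125. 117. 113.]
 [130. 125. 121. 109. 102. 115. 126. 112. 105. 103. 111. 123. 130. 130. 130. 129. 125. 118.]
 [113. 108. 103. 100. 100. 116. 135. 153. 186. 194. 127. 116. 129. 130. 130. 130. 128. 124.]
 [102. 101. 101.  99. 100. 113. 126. 138. 166. 175. 174. 131. 128. 128. 127. 127. 127. 124.]
 [102. 101. 101. 100. 102. 119. 130. 130. 134. 168. 224. 206. 128. 128. 128. 127. 127. 122.]
 [101. 101. 100.  98. 104. 124. 140. 180. 224. 224. 226. 225. 222. 222. 205. 127. 127. 126.]
 [100. 100. 102. 110. 118. 166. 225. 226. 227. 227. 226. 226. 225. 225. 223. 221. 221. 220.]
 [110. 112. 120. 130. 164. 220. 228. 228. 227. 226. 226. 226. 225. 224. 224. 224. 223. 210.]
 [131. 135. 136. 134. 170. 229. 229. 228. 227. 226. 226. 226. 225. 224. 222. 222. 206. 128.]]
```

```bash
python3 - <<'E'
from geo import *
np.set_printoptions(precision=4,suppress=True,linewidth=220)
s=np.load("side_mid.npy").mean(2);t=np.load("top_mid.npy").mean(2)
s0=np.load("side_avg.npy").mean(2);t0=np.load("top_avg.npy").mean(2)
print(t[171:184,314:330].round(0)); print(s[129:140,241:254].round(0))
print(t0[170:182,180:193].round(0)); print(s0[246:258,213:227].round(0)); print(t0[207:219,174:187].round(0)); print(s0[254:266,256:269].round(0))
E
```

```text
[[160. 186. 195. 192. 188. 189. 191. 189. 187. 188. 188. 189. 190. 191. 190. 189.]
 [184. 194. 194. 193. 189. 188. 190. 191. 189. 188. 188. 190. 189. 190. 190. 189.]
 [193. 191. 193. 193. 191. 190. 185. 184. 183. 185. 189. 190. 190. 189. 190. 191.]
 [193. 192. 192. 192. 194. 187. 176. 166. 164. 178. 191. 191. 191. 190. 190. 190.]
 [192. 192. 192. 192. 190. 164. 160. 164. 153. 171. 187. 192. 190. 190. 190. 191.]
 [192. 193. 194. 190. 173. 132.  69.   8.  12.  80. 157. 191. 191. 191. 190. 191.]
 [192. 194. 195. 180. 176. 140.  13.   5.   6.  15. 134. 182. 186. 191. 192. 190.]
 [193. 193. 195. 184. 179. 139.  37.  10.   8.  13. 142. 184. 178. 190. 192. 192.]
 [194. 192. 195. 197. 183. 152. 107.  45.  46.  91. 149. 185. 192. 191. 192. 193.]
 [196. 194. 194. 196. 186. 178. 154. 108. 112. 160. 184. 186. 193. 185. 185. 188.]
 [198. 196. 194. 195. 197. 187. 165. 163. 169. 164. 176. 186. 184. 171. 167. 172.]
 [197. 197. 195. 194. 195. 196. 196. 196. 196. 192. 179. 162. 164. 176. 179. 183.]
 [198. 198. 196. 195. 194. 195. 195. 194. 191. 170. 135. 139. 172. 187. 191. 192.]]
[[186. 179. 226. 226
[... 3356 characters left out ...]
25. 225. 226. 226.]
 [102. 115. 166. 226. 226. 225. 225. 225. 225. 225. 225. 225. 224.]
 [ 99. 112. 134. 174. 228. 228. 228. 228. 226. 224. 223. 223. 223.]
 [101. 117. 167. 226. 229. 220. 182. 195. 215. 228. 228. 227. 226.]
 [102. 118. 170. 225. 204. 160. 108. 119. 125. 173. 224. 209. 227.]
 [148. 205. 225. 226. 200.  99.  95.  95.  97. 126. 188. 217. 227.]
 [205. 227. 227. 224. 201. 133.  97.  94.  96. 133. 199. 220. 228.]
 [229. 228. 228. 226. 218. 215. 193. 165. 186. 221. 208. 227. 227.]
 [227. 227. 227. 227. 223. 212. 221. 215. 199. 220. 226. 227. 227.]
 [226. 226. 226. 226. 226. 225. 225. 225. 225. 226. 226. 227. 226.]
 [228. 227. 226. 225. 224. 224. 224. 224. 224. 225. 225. 225. 225.]]
```

```bash
cat > fit.py <<'E'
from geo import *
import cv2
from scipy.ndimage import map_coordinates,gaussian_filter
def stad(L=.233,W=.119,n=60):
    r=W/2;h=L/2-r;t=np.linspace(-np.pi/2,np.pi/2,n)
    A=np.c_[h+r*np.cos(t),r*np.sin(t)];return np.r_[A,-A]
def hullpts(c,p,H=.0075,L=.233,W=.119):
    x,y,z,a=p;S=stad(L,W);R=np.array([[np.cos(a),-np.sin(a)],[np.sin(a),np.cos(a)]]);Q=S@R.T+[x,y]
    P=np.r_[np.c_[Q,np.full(len(Q),z)],np.c_[Q,np.full(len(Q),z+H)]]
    h=cv2.convexHull(proj(c,P).astype(np.float32))[:,0].astype(float)
    # resample
    h=np.r_[h,h[:1]];d=np.r_[0,np.cumsum(np.linalg.norm(np.diff(h,axis=0),axis=1))]
    s=np.arange(0,d[-1],1.0);X=np.c_[np.interp(s,d,h[:,0]),np.interp(s,d,h[:,1])]
    T=np.roll(X,-1,0)-np.roll(X,1,0);T/=np.linalg.norm(T,axis=1)[:,None]
    N=np.c_[T[:,1],-T[:,0]]; N*=np.sign(((X-X.mean(0))*N).sum(1))[:,None]
    return X,N
def edges(im,X,N,r=3,gmin=25):
    k=np.arange(-r,r+.01,.25);out=[]
    V=np.array([map_coordinates(im,[X[:,1]+q*N[:,1],X[:,0]+q*N[:,0]],order=1) for q in k])
    G=V[:-2]-V[2:]   # bright inside -> positive
    i=G.argmax(0);g=G.max(0)*2
    d=np.full(len(X),np.nan)
    for j in range(len(X)):
        w=np.clip(G[:,j],0,None)*(abs(np.arange(len(G))-i[j])<=4)
        if g[j]>gmin and 1<i[j]<len(G)-2: d[j]=(w*k[1:-1]).sum()/w.sum()
    return d
def fitlid(ims,p0,cams=("side","top"),it=8,mask=None):
    p=np.array(p0,float)
    for _ in range(it):
        E=[]
        for c in cams:
            X,N=hullpts(c,p);d=edges(ims[c],X,N);ok=~np.isnan(d)
            E.append((c,(X+np.nan_to_num(d)[:,None]*N)[ok],N[ok]))
        def f(q):
            o=[]
            for c,Y,N in E:
                X,_=hullpts(c,q)
                D=Y[:,None]-X[None];j=(D**2).sum(2).argmin(1)
                o.append((D[np.arange(len(Y)),j]*N).sum(1))
            return np.concatenate(o)
        r=least_squares(f,p,loss="soft_l1",f_scale=.3,x_scale=[.01,.01,.01,.05],diff_step=1e-4)
        p=r.x
    n=[len(e[1]) for e in E];R=f(p);i=0;st=[]
    for m in n: st.append((m,round(float(np.median(R[i:i+m])),2),round(float(np.median(abs(R[i:i+m]))),2)));i+=m
    return p,st
E
python3 - <<'E'
from fit import *
np.set_printoptions(precision=4,suppress=True)
for tag,p0 in(("avg",(.5587,.2888,0,np.radians(-6.95))),("mid",(.535,-.261,.150,np.radians(31.2)))):
    ims={c:np.load(f"{c}_{tag}.npy")[:,:,0] for c in("side","top")}
    for cams in(("side","top"),("top",),("side",)):
        p,st=fitlid(ims,p0,cams) ; print(tag,cams,p[:3],np.degrees(p[3]),st)
E
```

```text
avg ('side', 'top') [0.5576 0.2894 0.0002] -7.125339722297656 [(168, -0.54, 0.54), (155, -0.04, 0.11)]
avg ('top',) [ 0.5569  0.2896 -0.    ] -7.233157735006327 [(155, -0.04, 0.11)]
avg ('side',) [ 0.5614  0.266  -0.0251] -6.6979989001126805 [(164, -0.15, 0.25)]
mid ('side', 'top') [ 0.534  -0.2619  0.1538] 32.05817102701944 [(89, 0.01, 0.18), (91, -0.08, 0.11)]
mid ('top',) [ 0.5338 -0.262   0.1509] 31.315514214984844 [(92, -0.02, 0.09)]
mid ('side',) [ 0.5323 -0.2369  0.1708] 33.017262775015276 [(90, 0.01, 0.19)]
```

```bash
python3 - <<'E'
from snap import *
from fit import *
from station import robot
O=[180,0,31.2]
robot.line_to([.5389,-.2567,.18],O,velocity=.05)
robot.line_to([.5389,-.2567,.158],O,velocity=.05)
robot.pause(.4); snap("fin",n=4)
print(robot.current_tool_pos(),robot.current_eef_rot(),robot.current_finger_gap(),robot.current_time_s())
ims={c:np.load(f"{c}_fin.npy")[:,:,0] for c in("side","top")}
for cams in(("side","top"),("top",)):
    p,st=fitlid(ims,(.5367,-.2594,.128,np.radians(31.2)),cams) ; print(cams,p[:3].round(4),np.degrees(p[3]),st)
print(ims["top"][171:187,312:328].astype(int)); print(ims["side"][135:146,239:254].astype(int))
E
```

```text
[ 0.53890144 -0.25671344  0.15798832] [ 1.79999888e+02 -7.40887915e-04  3.11983704e+01] 0.5929468761902257 17.875
('side', 'top') [ 0.5362 -0.2589  0.1316] 31.975404100487186 [(98, -0.05, 0.21), (92, -0.09, 0.14)]
('top',) [ 0.536  -0.2592  0.129 ] 31.17478267169809 [(94, -0.03, 0.09)]
[[184 182 194 201 198 200 202 199 197 198 198 199 201 200 200 200]
 [192 203 204 203 200 198 201 200 198 198 198 200 200 200 199 199]
 [204 202 204 203 201 198 199 201 199 199 200 199 199 201 200 199]
 [203 201 201 204 203 200 199 201 197 192 196 201 201 200 200 200]
 [203 202 200 203 201 199 195 179 162 164 179 194 201 201 199 200]
 [203 203 202 203 190 177 147  87  92 147 158 172 202 201 200 201]
 [203 203 204 204 200 155  61   0   1  74 147 185 196 202 202 201]
 [203 203 204 205 197 152  90  61   9  19 157 193 183 201 202 202]
 [204 203 205 205 191 169 173 133  19  46 152 192 190 200 202 204]
 [205 203 203 205 193 174 189 164 104 124 149 185 204 201 199 197]
 [207 205 203 205 207 193 182 176 185 189 177 191 194 185 182 178]
 [207 206 204 203 205 206 195 186 186 194 201 192 168 152 174 187]
 [206 207
[... 253 characters left out ...]
 209]]
[[206 195 235 235 236 236 236 235 235 235 235 235 218 126 133]
 [191 234 235 235 235 235 235 235 235 236 236 232 196 126 133]
 [233 235 235 235 235 234 235 235 234 235 235 231 199 127 133]
 [234 234 234 234 234 234 234 232 225 235 235 234 220 142 134]
 [233 233 233 233 234 227 172 138 136 146 210 235 230 199 163]
 [233 234 234 234 228 191 153  92  91 126 196 221 235 232 224]
 [234 234 234 234 230 215 219 194 196 196 199 223 236 236 237]
 [218 234 234 234 234 234 234 230 224 234 234 236 237 237 237]
 [222 233 234 234 234 235 235 235 235 235 236 235 236 236 236]
 [140 210 234 234 234 234 235 235 235 235 236 236 237 237 237]
 [ 63 108 181 230 236 233 234 236 236 236 236 236 236 236 236]]
```

View pics/fin_side.png

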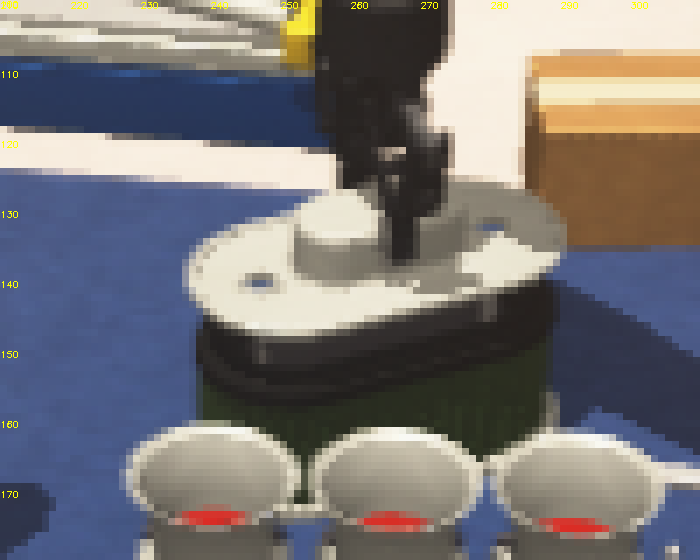

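View pics/fin_top.png

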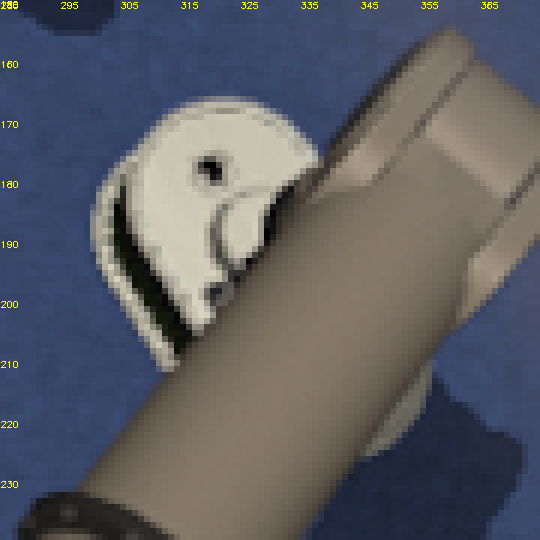

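```bash
python3 - <<'E'
from geo import *
np.set_printoptions(precision=2,suppress=True)
for c in("top","side"):
  for P in((.6011,-.2205),(.4724,-.2983)):
    print(c,P,[proj(c,[*P,z])[0] for z in(.115,.128,.1305,.133)], "px per +1cm x,y", proj(c,[P[0]+.01,P[1],.13])[0]-proj(c,[*P,.13])[0],proj(c,[P[0],P[1]+.01,.13])[0]-proj(c,[*P,.13])[0])
t=np.load("top_fin.npy")[:,:,0];s=np.load("side_fin.npy")[:,:,0]
print(s[126:138,273:290].astype(int))
E
```

```text
top (0.6011, -0.2205) [array([318.64, 178.75]), array([319.29, 178.11]), array([319.41, 177.99]), array([319.54, 177.87])] px per +1cm x,y [-0.06 -2.74] [-2.79 -0.01]
top (0.4724, -0.2983) [array([341.17, 214.27]), array([342.04, 213.96]), array([342.21, 213.9 ]), array([342.38, 213.84])] px per +1cm x,y [-0.09 -2.82] [-2.83 -0.01]
side (0.6011, -0.2205) [array([247.01, 143.47]), array([247.04, 140.8 ]), array([247.05, 140.28]), array([247.06, 139.77])] px per +1cm x,y [-2.46 -0.18] [-0.3   1.38]
side (0.4724, -0.2983) [array([279.95, 135.35]), array([280.11, 132.71]), array([280.15, 132.2 ]), array([280.18, 131.69])] px per +1cm x,y [-2.41 -0.18] [-0.16  1.31]
[[ 77 140 144 146 147 146 149 151 167 205 235 215  94 102 121 127 123]
 [ 86 140 139 136 136 136 137 137 138 141 147 146 125 116 135 124 122]
 [ 85 138 140 139 139 138 138 137 136 136 136 132 129 135 131 122 122]
 [117 142 140 132 138 137 137 137 137 136 137 136 135 134 135 132 125]
 [130 137 126 123 138 139 138 135 139 139 138 138 138 138 135 129 132]
 [130 119 109 118 137 127 113 109 111 126 141 140 139 140 136 124 126]
 [111 109 106 114 124 109  89  85  93 122 138 139 139 138 138 136 137]
 [109 107 107 122 137 134 133 165 213 139 138 138 137 136 136 134 130]
 [108 107 107 122 141 140 176 234 235 232 218 137 137 136 137 132 122]
 [108 106 109 125 140 175 234 236 235 235 234 232 218 136 136 136 132]
 [110 119 162 228 234 234 236 236 235 235 234 234 234 231 231 230 209]
 [132 140 173 224 237 237 236 236 235 234 234 233 233 233 232 221 152]]
```

```bash
python3 - <<'E'
from snap import *
from fit import *
from station import robot
O=[180,0,31.2]
robot.line_to([.5392,-.2563,.155],O,velocity=.03)
robot.pause(.5); snap("end",n=4)
print(robot.current_tool_pos(),robot.current_eef_rot(),robot.current_finger_gap(),robot.current_contact_force(),np.abs(robot.current_dq()).max(),robot.current_time_s())
ims={c:np.load(f"{c}_end.npy")[:,:,0] for c in("side","top")}
for cams in(("side","top"),("top",)):
    p,st=fitlid(ims,(.5367,-.2594,.126,np.radians(31.2)),cams) ; print(cams,p[:3].round(4),np.degrees(p[3]),st)
print(ims["top"][172:185,313:327].astype(int)); print(ims["side"][136:146,241:253].astype(int)); print(ims["side"][128:138,274:287].astype(int))
E
```

```text
[ 0.53919722 -0.25629976  0.15500792] [-1.79999925e+02 -4.26341940e-04  3.12017617e+01] 0.5937818205928581 [-0.65543181  0.0568659  -2.57115892] 0.1306897900053165 19.025
('side', 'top') [ 0.5364 -0.2587  0.1286] 32.00052358862061 [(100, -0.03, 0.19), (94, -0.07, 0.11)]
('top',) [ 0.5358 -0.2585  0.1276] 31.06927524116035 [(97, -0.02, 0.07)]
[[206 205 202 199 199 202 199 198 197 199 200 200 201 199]
 [201 204 203 200 197 200 201 199 198 199 200 200 200 201]
 [201 201 204 204 192 191 201 201 200 199 201 200 200 200]
 [202 202 203 202 180 173 180 185 196 196 201 201 199 200]
 [203 202 202 200 191 153  87 118 153 179 202 202 201 201]
 [204 203 202 195 137  22   0   3  86 164 197 201 201 202]
 [205 206 195 180 125  58  63  10  50 128 184 201 202 201]
 [204 206 194 193 159 133 124  19  73 151 194 200 200 202]
 [204 204 206 190 160 155 137 103 148 181 195 202 199 200]
 [206 204 205 195 180 172 164 182 205 203 202 196 188 183]
 [206 205 205 206 206 199 183 178 192 194 186 174 158 171]
 [207 205 204 204 205 204 204 205 192 161 159 185 194 199]
 [206 206 204 205 205 205 205 196 156 129 169 20
[... 373 characters left out ...]
4 234 234 234 234 234 234 234 235 236 236 237]
 [234 234 234 235 235 235 235 235 236 236 236 236]
 [217 222 233 234 235 235 236 236 236 236 236 237]]
[[140 140 137 138 137 138 138 138 137 140 144 132 121]
 [139 138 131 138 138 137 137 136 136 136 135 132 133]
 [142 133 125 138 137 138 138 137 137 138 138 138 136]
 [135 116 118 138 137 126 127 134 138 138 138 139 139]
 [117 109 121 127 114 109 102 108 124 141 140 139 139]
 [108 108 120 127 119  92  91 100 129 140 139 138 138]
 [107 109 123 139 137 140 176 215 139 138 137 136 136]
 [107 111 129 140 139 175 234 234 232 218 137 137 136]
 [108 119 137 177 233 234 236 235 235 234 232 231 216]
 [122 172 233 235 237 236 235 235 235 235 234 233 233]]
```

View pics/end_side.png

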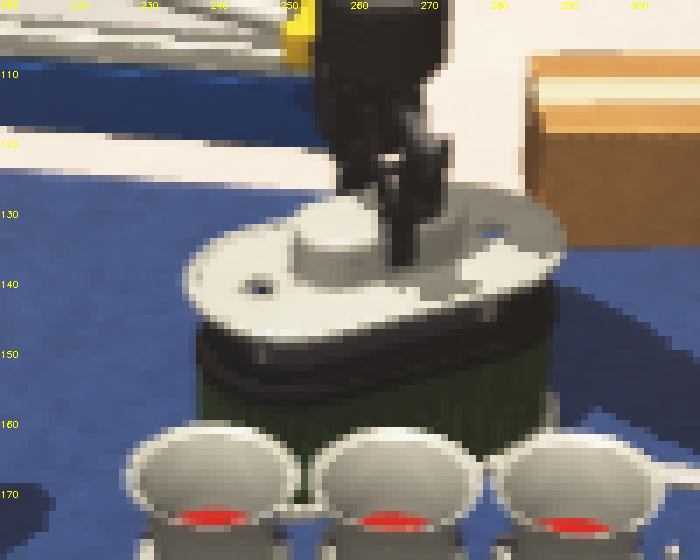

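```bash
python3 - <<'E'
from station import robot,workorder
print(robot.current_finger_gap(),robot.current_tool_pos(),robot.current_time_s())
workorder.close_job()
E
```

```text
0.5937818205928581 [ 0.53919722 -0.25629976  0.15500792] 19.025
the job is handed in; nothing more can be done
```

I gripped the lid by its crown at about 70 N, lifted it over the intake with its underside about 0.23 m up, and handed in the job at 19 s. The lid is still held level above the open filter, and `close_job` gave no verdict.

**Alignment:**
- **Correction:** The first positioning came out about 3 mm off along the lid's length. I corrected it by comparing the hole and stud directly in the pictures.
- **Hole furthest from the robot:** In the final top view it sits within about 1 mm of where it should be over its stud tip.
- **Hole nearest the robot:** The arm hides it from the top camera. I checked it only in the side view, where it lined up to about 1 mm in the left-right direction, and by the gripper's turn (31.2° against the filter's 31.17°).

**Height:** By the arm's own reading, the underside is about 10 mm above the stud tips. Fitting the lid's outline in the pictures gives about 13 mm. The two disagree by a few millimetres, but both are inside the 3–20 mm limit.

**Holding:** The grip opening stayed constant, the arm was almost still, and the force reading (about 2.6–3 N) matches the lid's weight alone. The filter looked unmoved in the last side view, and I saw no sign of contact with the filter or the intake.

**Not fully settled:** The two-camera outline fit put the lid's turn at 32.0°, against 31.1° from the top view alone. I trusted the top view and the gripper. I did not take separate final pictures of the other things on the bench.

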